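String the retaining spring across the well plate on the shaker

TASK

Fit the steel retaining spring across the well plate on the shaker: drop its hook fully into the hole of the square lug and let go, then take the spring again at the other end, stretch it and lower its ring over the pin of the round post, down onto the post's shoulder. Let go so that the spring stays stretched between them with the hook still deep in its hole, and leave the well plate and everything else standing where it is.

Things in the scene. Friction and masses are not known exactly. Their poses are not given: they have to be found in the camera images.
- hook (a point): Hook axis of the loose steel tension spring (170 mm long, 0.2 kg, level on a low grey stand), at the underside of the hook's collar (disc 24 mm across, 3 mm thick, stops on the lug). From here a round prong, 10 mm thick with round tip, points 35 mm straight down. x: along the spring from hook to ring; z: up. Coil: 18 mm thick, 60 mm long, its axis 11 mm above this point. The spring does not bend.
- hook_block (a point): Centre of the dark steel grip block at the spring's hook end: 26 mm along the spring, 16 mm wide (grip across this), 34 mm high; 35 mm from hook along the spring and 8 mm above it. The stand's saddles under the coil begin 10 mm beyond the block, and its underside is 36 mm over the table at the start. Axes as hook.
- ring_block (a point): Centre of the like grip block at the ring end, 86 mm from the other at rest; pull the spring here. Hook and ring are 154 mm apart at rest; it starts to lengthen at about 2 N, then takes 0.2 N per mm (about 6.5 N when fitted, 7.5 N while passing the pin; at most 45 mm of stretch). Once the hook is seated and let go, the block comes to lie just over the well plate's top. Axes as hook.
- ring (a point): Centre of the flat level ring at the spring's far end: 20 mm inner, 30 mm outer diameter, 5 mm thick; 33 mm beyond the centre of the ring block along x and 8 mm below it. Axes as hook.
- hole (a point): Centre of the mouth of a vertical round hole, 16 mm in diameter, 53 mm deep, in the top of the square steel lug (28 mm along the spring's line, 34 mm across) on the shaker's platform. The mouth is 53 mm over the platform, 103 mm over the table. y: from lug to post; z: up. Lug and post are fixed; the shaker does not move.
- post (a point): On the axis of the upright round steel post, 184 mm from the hole along its y, at the height of the ring's centre when it rests on the post's shoulder (102 mm over the table, 2.5 mm above the shoulder). Post 22 mm in diameter up to the shoulder; above it a bevelled pin, 10 mm in diameter, 10 mm tall. Tension draws the ring's centre 5 mm off the pin's axis towards the lug. Axes as hole.
- wellplate_center (a point): Centre of the loose white 24-well deep plate (127 x 86 x 42 mm, 0.3 kg) that sits in a low nest on the platform between lug and post; its top is 11 mm below the mouth of the hole. Must stay.
- tipbox_mid (a point): Centre of a grey pipette-tip box, 122 x 87 x 67 mm. Bystander.
- bottle_a_mid (a point): Centre of a blue-capped bottle, 60 mm in diameter, 120 mm high. Bystander.
- bottle_b_mid (a point): Centre of another such bottle. Bystander.
- boat_mid (a point): Centre of a white weighing tray, 80 x 80 x 22 mm. Bystander.
- flask_mid (a point): On the axis of a conical flask, 84 mm in diameter, 125 mm high, 50 mm up. Bystander.
- jar_mid (a point): Centre of a white-capped jar, 76 mm in diameter, 90 mm high. Bystander.
Not all that is in view belongs to the job. What is shaped like the part that bears hook but brown is not meant.

How it is judged:
On the way, in this order (a step that is already met when the one before it is completed fails the run):
1. the hook is fully in the hole of the lug and the spring has been let go, the ring not yet on the post (horizontal distance between hook and hole below 0.009 m and z of hook in the frame of hole between -0.006 and 0.008 m and contact force between the fingers and spring below 0.05 N and horizontal distance between ring and post above 0.012 m), for 0.2 s.
2. the spring is stretched by 12 mm or more with its hook in the hole (horizontal distance between hook and hole below 0.012 m and z of hook in the frame of hole below 0.028 m and distance between hook and ring above 0.166 m), for 0.1 s.
At the end, for the whole second after the job is handed in: Hook still in the hole: collar within 16 mm of the lug's top, 9 mm of the hole's axis; ring centre within 9 mm of the pin's axis and 6 mm of its seated height; hook and ring over 166 mm apart; spring level to 0.15 rad, released, at rest; well plate within 15 mm of where it stood (horizontal distance between hook and hole below 0.009 m and z of hook in the frame of hole between -0.006 and 0.016 m and horizontal distance between ring and post below 0.009 m and z of ring in the frame of post between -0.006 and 0.006 m and distance between hook and ring above 0.166 m and angle between hook's own z axis and vertical below 0.15 rad and linear speed of spring below 0.02 m/s and distance of wellplate_center from where it was at the start of the episode below 0.015 m); the robot touches nothing.
It fails at once if the well plate is pushed or lifted more than 15 mm (distance of wellplate_center from where it was at the start of the episode above 0.015 m).
It fails at once if a bystander is moved more than 30 mm (distance of any of tipbox_mid, bottle_a_mid, bottle_b_mid, boat_mid, flask_mid, jar_mid from where it was at the start of the episode above 0.03 m).
It also fails if it takes over 48 s, if anything falls off the work surface, if the arm or the gripper's body presses on something with over 40 N, if the wrist force passes 120 N, or if a joint passes its speed limit or range.

ROBOT

A 6-joint arm with a two-finger parallel gripper is mounted at the origin on the work surface. World frame = base frame: x ahead of the robot, y to its left, z up, the work surface at z = 0. Lengths are in m, angles in rad, forces in N, time in s.
With the tool pointing down it reaches from about 0.375 to 0.9 m from the base axis. Payload 3.1 kg.
Tool frame: the origin (TCP) lies at the very end of the fingers, on their centre line; the grasp point (between the pads) lies 19 mm behind it; x points along the fingers, y is the direction in which the jaws open and shut, and the axes are right-handed (so a half turn about x gives the same grasp; the last joint's range is limited). The gripper opens to 87 mm and grips with 3 to 60 N. Pads are 19 mm wide; open, the fingers measure 117 mm over their backs; the gripper's body (75 mm by 190 mm) begins 51 mm behind the grasp point.
Start: joints at [-1.47, 0.527, 1.433, -0, 1.181, -0.178], TCP at [0.172, -0.601, 0.223] pointing down, gripper open.
Joint ranges: [-3.08, 3.08], [-0.75, 2.2], [0.22, 2.44], [-1.43, 4.57], [0, 2.65], [-2.85, 2.85]. Speed limits (rad/s): [2.79, 2.79, 3.14, 3.14, 3.14, 3.14].

INTERFACE

Orientations are given as a unit quaternion [x, y, z, w].
In Python, from rig import robot gives the robot as it stands.
- The arm moves only by the tool carry_out, never from a script. Its argument "commands" is a list that holds one entry, the list of rows, each a list of 5 numbers: the opening, from 0 (shut) to 1 (fully open), then the shift along the tool's x, y, z in mm, then the turn about the tool's x in degrees. In form: [[[hand, x, y, z, twist], ...]]. A call has 1 to 8 rows; each row shifts and turns the pose as measured when the row begins, along the tool's axes as they then stand; what a row does not reach is not made up. A row lasts 1/12 s, in which the tool goes at most 41.7 mm and 7.16 degrees, less where a joint would pass 70% of its speed; a pose out of reach is approached as far as the arm can. A call with a gripper value outside its range is refused whole. The fingers move at their own pace and stop on an object; "force" is the grip in N (left out, the last holds). Time passes only in rows, so rows that do not move let the fingers close. It gives the time, the measured TCP pose, the force and the opening at its end, in the units of the state.
- robot.get_obs(): the state, without advancing time (a new reading comes with each control period).
- robot.camera(name): name is "scene" or "top" or "wrist"; returns the picture (384x512x3 uint8, red, green, blue); there is no depth.
- robot.camera_model(name): a dict with "fx", "fy", "cx", "cy" (pixels), "k1" (the pictures are not rectified: a ray, as slopes to the right and down, at radius r is drawn at 1 + k1 r^2 times it, then the intrinsics apply), "R" (3x3) and "t" (3): a world point X has camera coordinates R X + t. Camera axes: x right, y down, z forward; pixel columns grow to the right and rows downward; lengths in m; the calibration is good to about 2 mm. A picture is of the moment at which its call begins: read the wrist's pose just before it. camera_model takes no time and is no camera call; for the wrist camera it gives the pose at the moment of the call.
- robot.hand_in(): hands the job in, once; it reports no verdict.
The state is a dict: "time": time; "q": joint angles; "joint_velocities": joint speeds; "joint_torque": joint torques, N m; "position": TCP position; "tool_rot": TCP orientation; "ft_force": force on the tool from outside, world axes, zero at the start; "moment": the same for the moment, N m; "grip_width": finger opening in m.
Only numpy, scipy, OpenCV 4.12 (cv2) and the standard library are available. Lean on these libraries where they do the work, as an engineer would, in place of code of your own. Each camera call takes 0.05 s, during which the arm holds its last target. There are 200 camera calls.

## Working session

There is one attempt and no reset: what is moved stays moved. The work goes in short steps, Python scripts to look and compute and a tool call to move; the robot and the scene stay as the last step left them, time stands still between calls to the robot, and variables do not carry over. Pictures are saved under pics/ and viewed, on a budget of 10 in all, crops included, one or two more only if the job needs it, and the job is handed in when it is done.

Besides the shell and the picture viewer there is one more tool, called after "Emit:" as name([rows], argument=value, ...), one row to a line, values as JSON. carry_out: Moves the arm, as the interface text tells. Its arguments: {"type":"object","properties":{"commands":{"type":"array"},"force":{"type":"number"}},"required":["commands"]}

```bash
mkdir -p pics; ls; python3 - <<'E'
from rig import robot
import cv2,numpy as np
for n in ("scene","top"):
    im=robot.camera(n); cv2.imwrite(f"pics/{n}0.png",im[:,:,::-1])
    m=robot.camera_model(n); print(n,{k:np.round(v,4).tolist() for k,v in m.items()})
print(robot.get_obs())
a=cv2.imread("pics/scene0.png");b=cv2.imread("pics/top0.png")
E
```

```text
pics
scene {'fx': 358.43, 'fy': 358.43, 'cx': 255.0005, 'cy': 195.5938, 'k1': -0.0869, 'R': [[0.8112, 0.5847, -0.0126], [0.3961, -0.5651, -0.7238], [-0.4303, 0.5821, -0.6899]], 't': [-0.3911, -0.1192, 1.454]}
top {'fx': 396.44, 'fy': 396.44, 'cx': 252.0408, 'cy': 194.0183, 'k1': -0.088, 'R': [[-0.0215, -0.9992, -0.0328], [-0.9813, 0.0274, -0.1908], [0.1915, 0.0281, -0.9811]], 't': [0.0591, 0.4931, 1.4119]}
{'time': 0.1, 'q': array([-1.47048256e+00,  5.28396590e-01,  1.43377976e+00, -1.00200149e-05,
        1.18141283e+00, -1.78519890e-01]), 'joint_velocities': array([-0.00121972, -0.00144048, -0.0019026 ,  0.00015822,  0.00045465,
       -0.00056449]), 'joint_torque': array([-6.18926988e-04, -4.40986347e+01, -1.77151144e+01,  6.34610583e-02,
        5.34216268e-02, -3.97436929e-05]), 'position': array([ 0.17196721, -0.6001813 ,  0.22165335]), 'tool_rot': array([ 0.70026965,  0.09897029, -0.70022101,  0.09755935]), 'ft_force': array([ 0.25603137,  0.16253137, -0.23768421]), 'moment': array([-0.07812174,  0.01384645,  0.04585695]), 'grip_width': 0.08677488513483193}
```

View pics/top0.png

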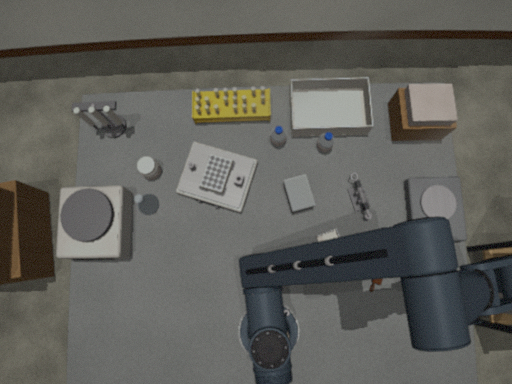

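View pics/scene0.png

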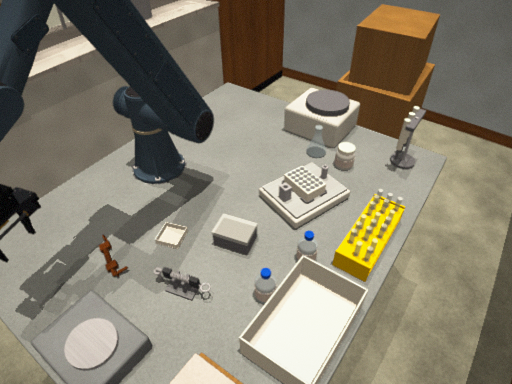

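```bash
python3 - <<'E'
import cv2,numpy as np
t=cv2.imread("pics/top0.png");s=cv2.imread("pics/scene0.png")
def c(a,x,y,w=80,h=60): return cv2.resize(a[y:y+h,x:x+w],(400,300),interpolation=cv2.INTER_CUBIC)
cv2.imwrite("pics/c1.png",np.vstack([np.hstack([c(t,320,166),c(t,177,142)]),np.hstack([c(s,145,250),c(s,263,155)])]))
E
```

```text
(no output)
```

View pics/c1.png

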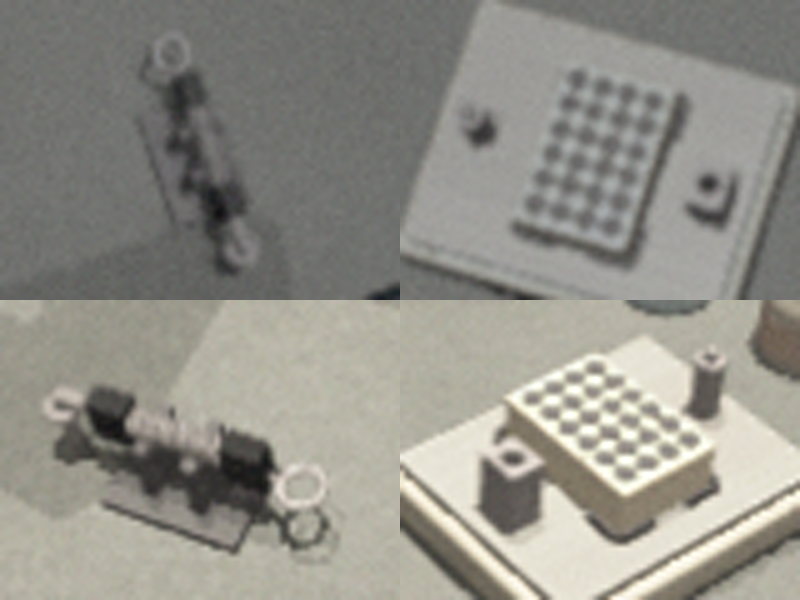

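```bash
cat >h.py <<'E'
from rig import robot
import cv2,numpy as np
from scipy.spatial.transform import Rotation as Ro
def ray(m,u,v):
    d=np.array([(u-m['cx'])/m['fx'],(v-m['cy'])/m['fy']]);s=d.copy()
    for _ in range(20): s=d/(1+m['k1']*(s@s))
    R=np.array(m['R']);o=-R.T@m['t'];return o,R.T@np.array([*s,1])
def plane(m,u,v,z):
    o,d=ray(m,u,v);return o+d*(z-o[2])/d[2]
def tri(rs):
    A=0;b=0
    for o,d in rs:
        d=d/np.linalg.norm(d);P=np.eye(3)-np.outer(d,d);A=A+P;b=b+P@o
    return np.linalg.solve(A,b)
def proj(m,X):
    c=np.array(m['R'])@X+m['t'];s=c[:2]/c[2];s=s*(1+m['k1']*(s@s));return np.array([m['fx']*s[0]+m['cx'],m['fy']*s[1]+m['cy']])
E
python3 - <<'E'
from h import *
T=robot.camera_model('top');S=robot.camera_model('scene')
r={}
for n,a,b,z in [('ring',(354,176.4),(205,287),.045),('hook',(368,215.4),(157.4,270.6),.048),('hole',(238.6,178.6),(285.6,186.4),.103),('post',(192.6,166.4),(325.2,165.4),.108)]:
    pt,ps=plane(T,*a,z),plane(S,*b,z); r[n]=(pt+ps)/2
    print(n,pt.round(4),ps.round(4),tri([ray(T,*a),ray(S,*b)]).round(4))
for a,b in(('hook','ring'),('hole','post')):
    d=r[b]-r[a];print(np.hypot(*d[:2]),np.degrees(np.arctan2(d[1],d[0])))
o=robot.get_obs();print(Ro.from_quat(o['tool_rot']).as_matrix().round(3))
W=robot.camera_model('wrist');print({k:np.round(v,4).tolist() for k,v in W.items()})
E
```

```text
ring [ 0.5512 -0.3333  0.045 ] [ 0.5512 -0.3332  0.045 ] [ 0.5512 -0.3332  0.045 ]
hook [ 0.4034 -0.3735  0.048 ] [ 0.4038 -0.3746  0.048 ] [ 0.4034 -0.374   0.0471]
hole [0.5412 0.0922 0.103 ] [0.5436 0.0928 0.103 ] [0.5423 0.093  0.1018]
post [0.5902 0.2575 0.108 ] [0.6026 0.2637 0.108 ] [0.5967 0.2623 0.104 ]
0.153104343005288 15.448830610820886
0.17650814443459004 72.20145569922889
[[-0.     0.275 -0.961]
 [ 0.002 -0.961 -0.275]
 [-1.    -0.002 -0.   ]]
{'fx': 291.093, 'fy': 291.093, 'cx': 257.9642, 'cy': 189.3811, 'k1': -0.0404, 'R': [[0.2753, -0.9613, -0.0018], [-0.9264, -0.2658, 0.2667], [-0.2569, -0.0718, -0.9638]], 't': [-0.6238, -0.0327, 0.39]}
```

Emit:
carry_out([
  [[1,2,-17.5,-36,0],[1,2,-17.5,-36,0],[1,2,-17.5,-36,0],[1,2,-17.5,-36,0],[1,2,-17.5,-36,0],[1,2,-17.5,-36,0],[1,2,-17.5,-36,0],[1,2,-17.5,-36,0]],
], force=40)

```text
time: 0.77
position: [0.4117, -0.3868, 0.2008]
tool_rot: [-0.7, -0.092, 0.703, -0.092]
ft_force: [-0.2, -0.5, 0.0]
grip_width: 0.0869
```

Emit:
carry_out([
  [[1,2,-10,-20,0],[1,0,0,0,0],[1,0,0,0,0]],
])

```text
time: 1.02
position: [0.4338, -0.3629, 0.197]
tool_rot: [-0.699, -0.098, 0.702, -0.094]
ft_force: [0.3, 0.3, 0.1]
grip_width: 0.0867
```

```bash
python3 - <<'E'
from h import *
W=robot.camera_model('wrist');im=robot.camera('wrist');np.save('w1.npy',W,allow_pickle=True)
cv2.imwrite('pics/w1.png',im[:,:,::-1])
for n,X in dict(ring=(.5512,-.3332,.045),hook=(.4036,-.374,.045),hb=(.4372,-.3647,.07)).items(): print(n,proj(W,np.array(X)).round(1))
o=robot.get_obs();print(o['position'],o['time'],Ro.from_quat(o['tool_rot']).as_matrix().round(4))
E
```

```text
ring [261.9  58.6]
hook [261.1 203.9]
hb [261.4 179.3]
[ 0.43353099 -0.36301711  0.1969563 ] 1.0667 [[-0.0049  0.2677 -0.9635]
 [ 0.0061 -0.9635 -0.2677]
 [-1.     -0.0072  0.0031]]
```

View pics/w1.png

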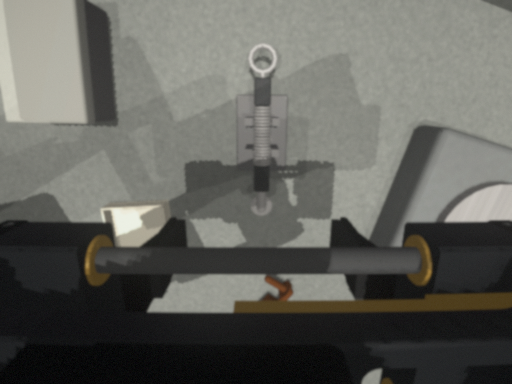

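Emit:
carry_out([
  [[0.6,30,3,-3,0],[0.6,35,0,0,0],[0.6,35,0,0,0],[0.6,20,0,0,0],[0.6,10,0,0,0],[0.6,0,0,0,0],[0.6,0,0,0,0]],
])

```text
time: 1.65
position: [0.4334, -0.3764, 0.0651]
tool_rot: [-0.701, -0.09, 0.701, -0.093]
ft_force: [0.2, -0.9, 1.3]
grip_width: 0.0542
```

```bash
python3 - <<'E'
from h import *
W=robot.camera_model('wrist');im=robot.camera('wrist')
cv2.imwrite('pics/w2.png',im[:,:,::-1])
o=robot.get_obs();print(o['position'],o['time'],o['grip_width'],o['ft_force'])
M=Ro.from_quat(o['tool_rot']).as_matrix();print(M.round(4))
print((np.array([.4373,-.3647,.038])-o['position'])@M*1000)
E
```

```text
[ 0.43343238 -0.37650124  0.06544914] 1.7 0.053174969789981895 [ 0.00535809 -0.47876551 -0.33595108]
[[ 1.000e-04  2.574e-01 -9.663e-01]
 [-4.500e-03 -9.663e-01 -2.574e-01]
 [-1.000e+00  4.300e-03  1.100e-03]]
[ 27.3965229  -10.52699585  -6.80409496]
```

View pics/w2.png

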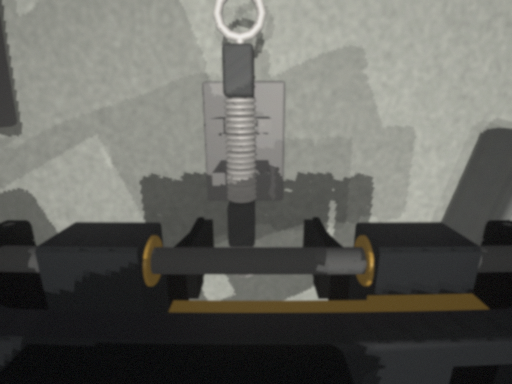

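Emit:
carry_out([
  [[0.6,0,-10,-7,-0.5],[0.6,10,0,0,0],[0.6,8,0,0,0],[0.6,6,0,0,0],[0.6,0,0,0,0]],
])

```text
time: 2.12
position: [0.4405, -0.3674, 0.0449]
tool_rot: [0.703, 0.09, -0.699, 0.1]
ft_force: [0.4, 0.6, 0.3]
grip_width: 0.0523
```

```bash
cat >st.py <<'E'
from h import *
import sys
o=robot.get_obs();M=Ro.from_quat(o['tool_rot']).as_matrix();a=np.array(o['position'])
print('t',round(o['time'],2),'pos',a.round(4),'grip',round(o['grip_width'],4),'F',o['ft_force'].round(1),'y-ang',np.degrees(np.arctan2(M[1,1],M[0,1])).round(2),'tilt(y,z).z',M[2,1:].round(4))
if len(sys.argv)>3: print('tool delta mm',((np.array([float(v) for v in sys.argv[1:4]])-a)@M*1000).round(1))
E
python3 st.py .4373 -.3647 .038
```

```text
t 2.12 pos [ 0.4405 -0.3674  0.0449] grip 0.0523 F [0.4 0.6 0.3] y-ang -74.56 tilt(y,z).z [ 0.0147 -0.0035]
tool delta mm [ 6.8 -3.5  2.4]
```

Emit:
carry_out([
  [[0.6,4,-3.5,2.4,0],[0.6,2,0,0,0],[0.6,0,0,0,0]],
])

```text
time: 2.37
position: [0.4373, -0.3643, 0.0381]
tool_rot: [0.703, 0.09, -0.699, 0.1]
ft_force: [-1.0, -0.8, -1.0]
grip_width: 0.052
```

```bash
python3 st.py .4373 -.3647 .038
```

```text
t 2.37 pos [ 0.4373 -0.3643  0.0381] grip 0.052 F [-1.  -0.8 -1. ] y-ang -74.51 tilt(y,z).z [ 0.0149 -0.0035]
tool delta mm [0.1 0.4 0.1]
```

Emit:
carry_out([
  [[0,0,0,0,0],[0,0,0,0,0],[0,0,0,0,0],[0,0,0,0,0],[0,0,0,0,0]],
], force=55)

```text
time: 2.78
position: [0.4374, -0.3646, 0.0383]
tool_rot: [0.703, 0.09, -0.699, 0.1]
ft_force: [0.5, -1.3, 0.1]
grip_width: 0.0267
```

Emit:
carry_out([
  [[0,-15,0,0,0],[0,-35,0,0,0],[0,-40,0,0,0],[0,-40,0,0,0],[0,-35,0,0,0],[0,0,0,0,0],[0,0,0,0,0]],
])

```text
time: 3.37
position: [0.4354, -0.3621, 0.209]
tool_rot: [0.702, 0.091, -0.7, 0.099]
ft_force: [-0.8, 0.2, -0.7]
grip_width: 0.0004
```

```bash
python3 st.py .4373 -.3647 .2; python3 - <<'E'
from h import *
cv2.imwrite('pics/w3.png',robot.camera('wrist')[:,:,::-1])
E
```

```text
t 3.37 pos [ 0.4354 -0.3621  0.209 ] grip 0.0004 F [-0.8  0.2 -0.7] y-ang -74.55 tilt(y,z).z [ 0.0113 -0.0017]
tool delta mm [ 9.   2.9 -1.1]
```

View pics/w3.png

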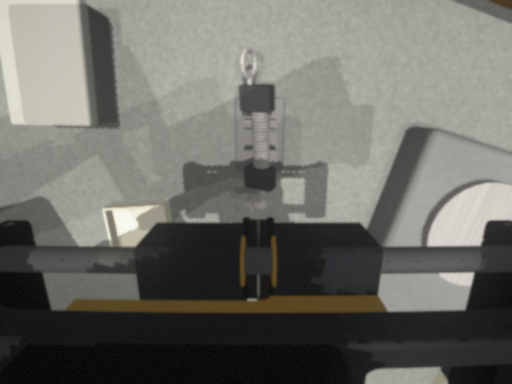

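Emit:
carry_out([
  [[1,0,0,0,0],[1,0,0,0,0],[1,0,0,0,0],[1,0,0,0,0],[1,0,0,0,0],[1,0,0,0,0],[1,0,0,0,0],[1,0,0,0,0]],
])

```text
time: 4.08
position: [0.4329, -0.3593, 0.2014]
tool_rot: [-0.699, -0.095, 0.702, -0.095]
ft_force: [-0.4, 0.1, 0.2]
grip_width: 0.0458
```

```bash
python3 - <<'E'
from h import *
w=robot.camera('wrist')[:,:,::-1];s=robot.camera('scene')[:,:,::-1]
cv2.imwrite('pics/w4.png',w);cv2.imwrite('pics/s4.png',s)
a=cv2.imread('pics/w3.png')
f=lambda i,x,y,w,h:cv2.resize(i[y:y+h,x:x+w],(400,600),interpolation=cv2.INTER_CUBIC)
b=cv2.resize(np.ascontiguousarray(s[245:305,140:220]),(400,300),interpolation=cv2.INTER_CUBIC)
c=cv2.resize(np.ascontiguousarray(s[110:260,0:200]),(400,300))
cv2.imwrite('pics/c4.png',np.hstack([f(np.ascontiguousarray(w),200,35,120,180),np.vstack([b,c])]))
o=robot.get_obs();print(o['grip_width'],o['time'],o['position'])
E
```

```text
0.05402692963475282 4.1833 [ 0.43296003 -0.35936592  0.20162292]
```

View pics/c4.png

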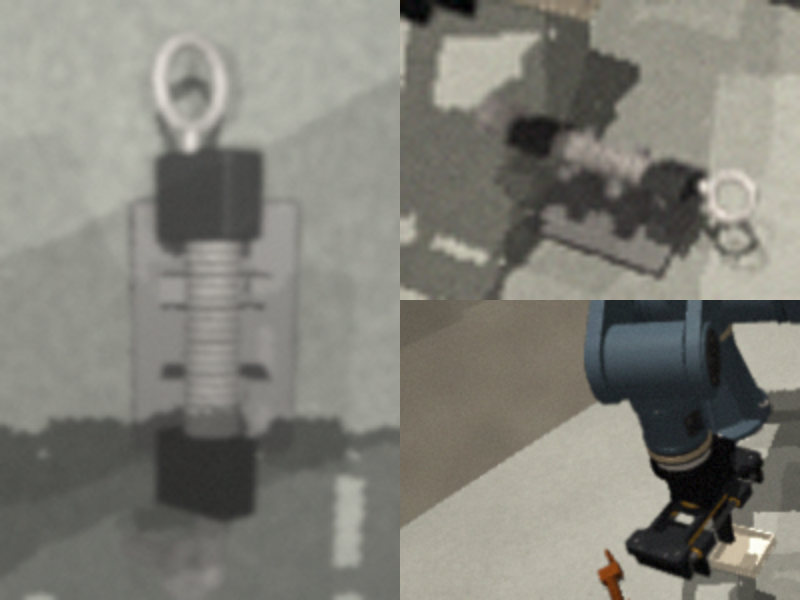

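Emit:
carry_out([
  [[1,0,0,0,0],[1,0,0,0,0],[1,0,0,0,0],[1,0,0,0,0],[1,0,0,0,0],[1,0,0,0,0],[1,0,0,0,0],[1,0,0,0,0]],
])

```text
time: 4.85
position: [0.4332, -0.3596, 0.2022]
tool_rot: [-0.7, -0.095, 0.702, -0.095]
ft_force: [0.5, 0.1, -0.2]
grip_width: 0.0867
```

```bash
cat >ring.py <<'E'
from h import *
import sys
def meas(w,save=None):
    g=cv2.cvtColor(w,cv2.COLOR_RGB2GRAY)[30:90,210:310].astype(float)
    b=(g>g.mean()+ (g.max()-g.mean())*.4).astype(np.uint8)
    cs,_=cv2.findContours(b,cv2.RETR_EXTERNAL,cv2.CHAIN_APPROX_NONE);c=max(cs,key=cv2.contourArea)
    return cv2.fitEllipse(c),cv2.boundingRect(c)
if __name__=='__main__':
    for f in ('pics/w1.png','pics/w3.png','pics/w4.png'): print(f,meas(cv2.imread(f)[:,:,::-1].copy()))
    w=robot.camera('wrist');print('now',meas(w));cv2.imwrite(sys.argv[1],w[:,:,::-1])
E
python3 ring.py pics/w5.png;python3 st.py
```

```text
pics/w1.png (((52.31342697143555, 28.196269989013672), (26.69748878479004, 30.166187286376953), 179.76202392578125), (39, 13, 28, 34))
pics/w3.png (((32.34794998168945, 29.5813045501709), (4.609323501586914, 20.76274299621582), 5.1666154861450195), (30, 19, 6, 23))
pics/w4.png (((50.242462158203125, 29.226974487304688), (26.368703842163086, 30.308732986450195), 157.7968292236328), (36, 16, 8, 26))
now (((48.591339111328125, 29.182424545288086), (25.014558792114258, 29.0757999420166), 172.27102661132812), (35, 16, 9, 27))
t 4.9 pos [ 0.4333 -0.3596  0.2022] grip 0.0867 F [ 0.3  0.5 -0.6] y-ang -74.56 tilt(y,z).z [0.0002 0.0031]
```

```bash
python3 - <<'E'
import cv2,numpy as np
for f in ('w1','w3','w4','w5'):
    g=cv2.cvtColor(cv2.imread(f'pics/{f}.png'),cv2.COLOR_BGR2GRAY)
    print(f)
    for r in (56,60,64): print(r,g[r,235:290].tolist())
E
```

```text
w1
56 [160, 156, 155, 156, 156, 158, 157, 156, 155, 155, 156, 151, 150, 162, 184, 198, 193, 170, 152, 145, 144, 138, 126, 116, 119, 123, 118, 112, 110, 113, 118, 124, 130, 137, 147, 149, 148, 155, 179, 201, 197, 175, 152, 141, 136, 138, 147, 154, 158, 157, 154, 152, 154, 156, 155]
60 [155, 156, 158, 159, 158, 157, 153, 154, 157, 156, 154, 148, 149, 161, 184, 199, 193, 167, 136, 110, 99, 93, 95, 105, 112, 116, 118, 119, 117, 111, 105, 96, 93, 93, 101, 110, 125, 149, 177, 199, 195, 172, 149, 138, 139, 143, 146, 152, 155, 156, 155, 154, 154, 156, 156]
64 [162, 161, 159, 157, 157, 156, 156, 155, 155, 153, 149, 146, 145, 147, 159, 180, 199, 197, 175, 151, 138, 138, 141, 140, 138, 139, 147, 156, 159, 160, 156, 149, 140, 128, 118, 127, 153, 182, 200, 193, 174, 152, 142, 141, 142, 146, 151, 154, 152, 153, 153, 152, 153, 156, 158]
w3
56 [172, 169, 167, 166, 167, 183, 209, 217, 206, 181, 162, 159, 163, 167, 168, 164, 155, 155, 165, 170, 166, 158, 151, 148, 150, 149, 150, 152, 155, 164, 167, 172, 173, 172, 170, 166, 167, 167, 168, 172, 174, 172, 173, 173, 172, 172, 171, 169, 170, 170, 171, 171,
[... 1542 characters left out ...]
46, 144, 151, 169, 184, 183, 164, 145, 137, 136, 140, 147, 153, 154, 154, 155, 156, 159, 159, 158, 156, 154, 152, 156, 157, 156, 155, 154, 155, 157]
60 [157, 156, 156, 157, 155, 152, 147, 145, 145, 155, 174, 195, 197, 182, 158, 141, 132, 124, 111, 95, 88, 84, 81, 83, 88, 100, 113, 130, 153, 177, 185, 176, 157, 139, 138, 138, 141, 146, 151, 152, 153, 153, 153, 156, 156, 156, 158, 159, 161, 159, 157, 154, 154, 155, 156]
64 [162, 159, 159, 161, 159, 157, 152, 149, 147, 152, 162, 180, 195, 194, 170, 139, 117, 115, 121, 128, 132, 134, 138, 135, 129, 119, 112, 126, 158, 181, 186, 171, 152, 140, 137, 137, 138, 147, 154, 156, 155, 155, 158, 159, 159, 160, 160, 159, 157, 156, 157, 156, 154, 152, 155]
```

```bash
python3 - <<'E'
from h import *
W=robot.camera_model('wrist')
P=[plane(W,264,v,.056) for v in (115,134,158)];print(np.round(P,4))
u=np.array([np.cos(np.radians(15.45)),np.sin(np.radians(15.45))]);n=np.array([u[1],-u[0]])
h=np.array([.4036,-.374])
for p in P: print('along,lat(+y tool)',((p[:2]-h)@u).round(4),((p[:2]-h)@n).round(4))
for v,z in ((80,.068),(108,.060),(164,.068)):
  p=plane(W,262,v,z);print(v,((p[:2]-h)@u).round(4))
E
python3 st.py .4373 -.3647 .1
```

```text
[[ 0.4985 -0.348   0.056 ]
 [ 0.48   -0.3532  0.056 ]
 [ 0.4556 -0.3601  0.056 ]]
along,lat(+y tool) 0.0984 0.0002
along,lat(+y tool) 0.0791 0.0003
along,lat(+y tool) 0.0538 0.0005
80 0.1315
108 0.1054
164 0.0496
t 4.9 pos [ 0.4333 -0.3596  0.2022] grip 0.0867 F [ 0.3  0.5 -0.6] y-ang -74.56 tilt(y,z).z [0.0002 0.0031]
tool delta mm [102.2   5.9  -2.9]
```

Emit:
carry_out([
  [[0.7,30,6,-3,0],[0.7,35,0,0,0],[0.7,30,0,0,0],[0.7,0,0,0,0],[0.7,0,0,0,0]],
])

```text
time: 5.32
position: [0.4404, -0.3682, 0.1076]
tool_rot: [0.701, 0.092, -0.7, 0.098]
ft_force: [1.8, 1.1, 0.1]
grip_width: 0.0639
```

```bash
python3 st.py .4373 -.3647 .067
```

```text
t 5.32 pos [ 0.4404 -0.3682  0.1076] grip 0.0639 F [1.8 1.1 0.1] y-ang -74.56 tilt(y,z).z [ 0.0093 -0.0009]
tool delta mm [40.6 -4.6  2.1]
```

Emit:
carry_out([
  [[0.7,12,-4.5,2,0],[0.7,12,0,0,0],[0.7,10,0,0,0],[0.7,0,0,0,0]],
])

```text
time: 5.65
position: [0.4398, -0.3674, 0.077]
tool_rot: [0.703, 0.089, -0.698, 0.101]
ft_force: [-0.3, 0.2, 0.2]
grip_width: 0.0612
```

```bash
python3 st.py .4373 -.3647 .067
```

```text
t 5.65 pos [ 0.4398 -0.3674  0.077 ] grip 0.0612 F [-0.3  0.2  0.2] y-ang -74.55 tilt(y,z).z [ 0.0168 -0.0042]
tool delta mm [ 9.9 -3.5  1.7]
```

Emit:
carry_out([
  [[0.7,5,-3.5,1.7,0],[0.7,4,0,0,0],[0.7,0,0,0,0]],
])

```text
time: 5.9
position: [0.4385, -0.366, 0.0691]
tool_rot: [0.704, 0.088, -0.698, 0.102]
ft_force: [0.1, -0.2, 0.0]
grip_width: 0.061
```

```bash
python3 st.py .4373 -.3647 .067
```

```text
t 5.9 pos [ 0.4385 -0.366   0.0691] grip 0.061 F [ 0.1 -0.2  0. ] y-ang -74.55 tilt(y,z).z [ 0.0208 -0.006 ]
tool delta mm [ 2.  -1.6  0.8]
```

Emit:
carry_out([
  [[0.7,2,-1.6,1,0],[0,0,0,0,0],[0,0,0,0,0],[0,0,0,0,0],[0,0,0,0,0],[0,0,0,0,0],[0,0,0,0,0],[0,0,0,0,0]],
], force=6)

```text
time: 6.57
position: [0.4378, -0.3656, 0.0684]
tool_rot: [0.704, 0.087, -0.697, 0.103]
ft_force: [0.0, -0.4, -0.1]
grip_width: 0.0223
```

Emit:
carry_out([
  [[0,0,0,0,0],[0,0,0,0,0],[0,0,0,0,0],[0,0,0,0,0]],
])

```text
time: 6.9
position: [0.4381, -0.3666, 0.0689]
tool_rot: [0.704, 0.086, -0.697, 0.104]
ft_force: [-0.7, -1.5, 1.6]
grip_width: 0.0046
```

```bash
python3 st.py .4373 -.3647 .067
```

```text
t 6.9 pos [ 0.4381 -0.3666  0.0689] grip 0.0046 F [-0.7 -1.5  1.6] y-ang -74.53 tilt(y,z).z [ 0.0259 -0.0075]
tool delta mm [ 1.9 -2.1  0.3]
```

Emit:
carry_out([
  [[0.7,-4,0,0,0],[0.7,-6,0,0,0],[0.7,-8,0,0,0],[0.7,-8,0,0,0],[0.7,-8,0,0,0],[0.7,0,0,0,0],[0.7,0,0,0,0],[0.7,0,0,0,0]],
])

```text
time: 7.57
position: [0.4379, -0.3654, 0.1077]
tool_rot: [0.705, 0.086, -0.696, 0.104]
ft_force: [0.4, -0.1, 0.3]
grip_width: 0.0497
```

```bash
python3 - <<'E'
from h import *
w=robot.camera('wrist')[:,:,::-1]
cv2.imwrite('pics/w6.png',w)
E
python3 st.py .4373 -.3647 .067
```

```text
t 7.62 pos [ 0.4378 -0.3654  0.1076] grip 0.0535 F [-0.7 -0.3 -0.2] y-ang -74.54 tilt(y,z).z [ 0.0263 -0.0085]
tool delta mm [40.6 -1.9  0.7]
```

View pics/w6.png

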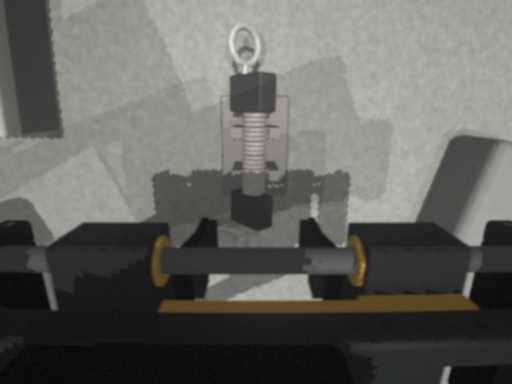

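Emit:
carry_out([
  [[1,0,-1,12,0],[1,0,0,12,0],[1,0,0,10,0],[1,0,0,0,0],[1,0,0,0,0],[1,0,0,0,0],[1,0,0,0,0],[1,0,0,0,0]],
])

```text
time: 8.28
position: [0.3991, -0.3736, 0.1055]
tool_rot: [0.704, 0.087, -0.697, 0.102]
ft_force: [-0.5, 0.3, -0.1]
grip_width: 0.0869
```

```bash
python3 st.py .4036 -.374 .014
```

```text
t 8.28 pos [ 0.3991 -0.3736  0.1055] grip 0.0869 F [-0.5  0.3 -0.1] y-ang -74.66 tilt(y,z).z [ 0.022  -0.0067]
tool delta mm [91.6 -0.5 -3.6]
```

Emit:
carry_out([
  [[1,15,-0.5,-3,0],[1,18,-1,0,0],[1,18,-1,0,0],[1,16,-1,0,0],[1,10,-1,0,0],[1,0,0,0,0]],
])

```text
time: 8.78
position: [0.4059, -0.3723, 0.0274]
tool_rot: [0.706, 0.085, -0.696, 0.105]
ft_force: [-1.0, 0.8, 0.1]
grip_width: 0.0872
```

```bash
python3 st.py .4036 -.374 .014
```

```text
t 8.78 pos [ 0.4059 -0.3723  0.0274] grip 0.0872 F [-1.   0.8  0.1] y-ang -74.53 tilt(y,z).z [ 0.0302 -0.0101]
tool delta mm [13.4  0.6  2.7]
```

Emit:
carry_out([
  [[1,7,1,2.5,0],[1,5,0,0,0],[0,0,0,0,0],[0,0,0,0,0],[0,0,0,0,0],[0,0,0,0,0],[0,0,0,0,0],[0,0,0,0,0]],
])

```text
time: 9.45
position: [0.4053, -0.376, 0.017]
tool_rot: [0.706, 0.084, -0.695, 0.107]
ft_force: [0.3, 0.6, -0.0]
grip_width: 0.0547
```

Emit:
carry_out([
  [[0,0,0,0,0],[0,0,0,0,0],[0,0,0,0,0],[0,0,0,0,0],[0,0,0,0,0],[0,0,0,0,0],[0,0,0,0,0],[0,0,0,0,0]],
])

```text
time: 10.12
position: [0.4048, -0.3754, 0.0172]
tool_rot: [0.706, 0.084, -0.695, 0.107]
ft_force: [-0.4, -0.5, -0.6]
grip_width: 0.0214
```

```bash
python3 st.py .4036 -.374 .014; python3 - <<'E'
from h import *
w=robot.camera('wrist')[:,:,::-1]
cv2.imwrite('pics/w7.png',w)
E
```

```text
t 10.12 pos [ 0.4048 -0.3754  0.0172] grip 0.0214 F [-0.4 -0.5 -0.6] y-ang -74.46 tilt(y,z).z [ 0.0334 -0.0111]
tool delta mm [ 3.2 -1.7  0.8]
```

View pics/w7.png

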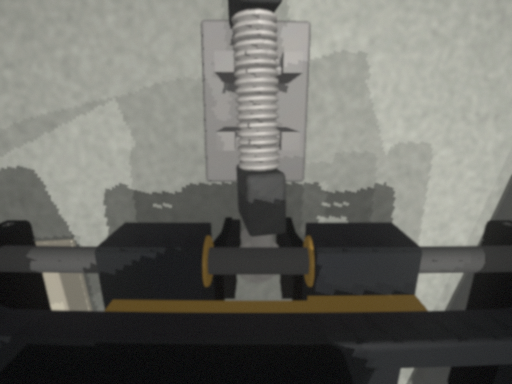

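Emit:
carry_out([
  [[0.7,0,0,0,0],[0.7,0,0,0,0],[0.7,0,0,0,0],[0.7,0,0,0,0],[0.7,0,0,0,0],[0.7,-8,0,0,0],[0.7,-8,-1.5,0,0],[0.7,-6,0,0,0]],
])

```text
time: 10.83
position: [0.4042, -0.3734, 0.04]
tool_rot: [0.706, 0.084, -0.695, 0.107]
ft_force: [0.2, -0.0, 0.4]
grip_width: 0.0594
```

Emit:
carry_out([
  [[0.7,0,0,-10,0],[0.7,0,0,-10,0],[0.7,0,0,-10,0],[0.7,0,0,0,0]],
])

```text
time: 11.17
position: [0.437, -0.3661, 0.0438]
tool_rot: [0.707, 0.082, -0.694, 0.108]
ft_force: [-0.1, -0.1, 1.0]
grip_width: 0.0612
```

```bash
python3 st.py .4373 -.3647 .039
```

```text
t 11.17 pos [ 0.437  -0.3661  0.0438] grip 0.0612 F [-0.1 -0.1  1. ] y-ang -74.58 tilt(y,z).z [ 0.0388 -0.0142]
tool delta mm [ 4.8 -1.4 -0.6]
```

Emit:
carry_out([
  [[0.7,4,-1.4,-0.6,0],[0.7,1,0,0,0],[0,0,0,0,0],[0,0,0,0,0],[0,0,0,0,0],[0,0,0,0,0],[0,0,0,0,0],[0,0,0,0,0]],
], force=20)

```text
time: 11.83
position: [0.4373, -0.363, 0.0366]
tool_rot: [0.706, 0.084, -0.694, 0.108]
ft_force: [-0.5, 0.1, -0.3]
grip_width: 0.029
```

Emit:
carry_out([
  [[0,0,0,0,0],[0,0,0,0,0],[0,0,0,0,0],[0,0,0,0,0],[0,0,0,0,0],[0,0,0,0,0]],
], force=55)

```text
time: 12.33
position: [0.4374, -0.3641, 0.0367]
tool_rot: [0.707, 0.083, -0.694, 0.108]
ft_force: [0.2, -0.2, -0.2]
grip_width: 0.0158
```

```bash
python3 st.py .4373 -.3647 .039
```

```text
t 12.33 pos [ 0.4374 -0.3641  0.0367] grip 0.0158 F [ 0.2 -0.2 -0.2] y-ang -74.52 tilt(y,z).z [ 0.0373 -0.013 ]
tool delta mm [-2.3  0.6  0.3]
```

Emit:
carry_out([
  [[0,-8,0,0,0],[0,-15,0,0,0],[0,-22,0,0,0],[0,-25,0,0,0],[0,-25,0,0,0],[0,-25,0,0,0],[0,-20,0,0,0],[0,0,0,0,0]],
])

```text
time: 13.0
position: [0.4308, -0.355, 0.1818]
tool_rot: [0.704, 0.088, -0.697, 0.104]
ft_force: [0.1, -0.9, -1.8]
grip_width: 0.0158
```

```bash
python3 st.py .4373 -.3647 .19; python3 - <<'E'
from h import *
w=robot.camera('wrist')[:,:,::-1];cv2.imwrite('pics/w8.png',w)
g=cv2.cvtColor(w,cv2.COLOR_BGR2GRAY)
T=robot.camera_model('top');S=robot.camera_model('scene')
# grip colours (ring location expected)
W=robot.camera_model('wrist');o=robot.get_obs();M=Ro.from_quat(o['tool_rot']).as_matrix()
for z in(0,.001):print(proj(W,o['position']+M@np.array([-.0083,0,-.119])))
E
```

```text
t 13.0 pos [ 0.4308 -0.355   0.1818] grip 0.0158 F [ 0.1 -0.9 -1.8] y-ang -74.42 tilt(y,z).z [ 0.0238 -0.0065]
tool delta mm [-7.9 11.3 -3.7]
[258.24816498   7.99288027]
[258.24816498   7.99288027]
```

View pics/w8.png

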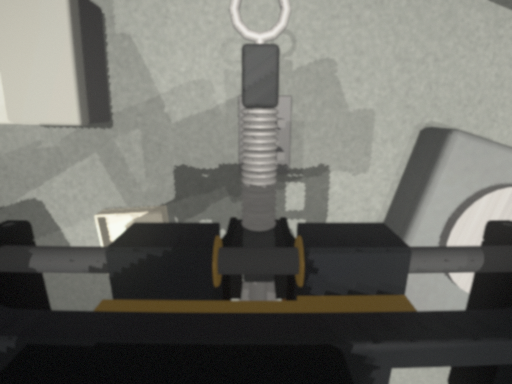

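```bash
cat >plan.py <<'E'
from h import *
import sys
x,y,z,ya,N,k=[float(v) for v in sys.argv[1:7]]
o=robot.get_obs();M=Ro.from_quat(o['tool_rot']).as_matrix();d=(np.array([x,y,z])-o['position'])/N*1000
a=np.degrees(np.arctan2(M[1,1],M[0,1]));s=(ya-a)/N
for i in range(int(k)):
    t=np.radians(a+s*i);yy=np.array([np.cos(t),np.sin(t),0]);zz=np.array([np.sin(t),-np.cos(t),0])
    print([0,round(-d[2],1),round(float(d@yy),1),round(float(d@zz),1),round(-s,2)],end=', ')
print(np.linalg.norm(d))
E
python3 plan.py .4934 .0877 .2 -18 13 8
```

```text
[0, np.float64(-1.5), -31.4, -13.8, np.float64(-4.34)], [0, np.float64(-1.5), -30.3, -16.2, np.float64(-4.34)], [0, np.float64(-1.5), -29.0, -18.4, np.float64(-4.34)], [0, np.float64(-1.5), -27.5, -20.5, np.float64(-4.34)], [0, np.float64(-1.5), -25.9, -22.6, np.float64(-4.34)], [0, np.float64(-1.5), -24.1, -24.5, np.float64(-4.34)], [0, np.float64(-1.5), -22.2, -26.2, np.float64(-4.34)], [0, np.float64(-1.5), -20.1, -27.8, np.float64(-4.34)], 34.38070226067649
```

Emit:
carry_out([
  [[0,-2,-20,-9,-3],[0,-2,-30,-16,-4.5],[0,-2,-29,-18,-4.5],[0,-2,-27.5,-20.5,-4.5],[0,-2,-26,-22.5,-4.5],[0,-2,-24,-24.5,-4.5],[0,-2,-22,-26,-4.5],[0,-2,-20,-28,-4.5]],
])

```text
time: 13.72
position: [0.4631, -0.0902, 0.1822]
tool_rot: [-0.635, -0.3, 0.642, -0.308]
ft_force: [1.1, 0.0, -0.6]
grip_width: 0.0159
```

```bash
python3 st.py; python3 plan.py .4934 .0877 .2 -18 7 7
```

```text
t 13.72 pos [ 0.4631 -0.0902  0.1822] grip 0.0159 F [ 1.1  0.  -0.6] y-ang -39.1 tilt(y,z).z [0.007  0.0132]
[0, np.float64(-2.5), -12.7, -22.4, np.float64(-3.01)], [0, np.float64(-2.5), -11.5, -23.1, np.float64(-3.01)], [0, np.float64(-2.5), -10.2, -23.7, np.float64(-3.01)], [0, np.float64(-2.5), -9.0, -24.2, np.float64(-3.01)], [0, np.float64(-2.5), -7.7, -24.6, np.float64(-3.01)], [0, np.float64(-2.5), -6.4, -25.0, np.float64(-3.01)], [0, np.float64(-2.5), -5.1, -25.3, np.float64(-3.01)], 25.900957059278056
```

Emit:
carry_out([
  [[0,-3,-13,-22,-3],[0,-3,-11.5,-23,-3],[0,-3,-10,-24,-3],[0,-3,-9,-24,-3],[0,-3,-7,-20,-3],[0,-3,-4,-16,-3],[0,0,0,0,0],[0,0,0,0,0]],
])

```text
time: 14.38
position: [0.4731, 0.0656, 0.1873]
tool_rot: [-0.567, -0.413, 0.588, -0.404]
ft_force: [-0.7, 0.3, -1.8]
grip_width: 0.0159
```

```bash
python3 st.py; python3 - <<'E'
from h import *
W=robot.camera_model('wrist');w=robot.camera('wrist')[:,:,::-1];cv2.imwrite('pics/w9.png',w)
import pickle;pickle.dump(W,open('w9.pkl','wb'))
print(proj(W,np.array([.5424,.0928,.103])),proj(W,np.array([.5986,.268,.11])))
E
```

```text
t 14.38 pos [0.4731 0.0656 0.1873] grip 0.0159 F [-0.7  0.3 -1.8] y-ang -19.48 tilt(y,z).z [-0.0273  0.0174]
[328.97849925 137.26697015] [ 338.0623519  -137.28355136]
```

View pics/w9.png

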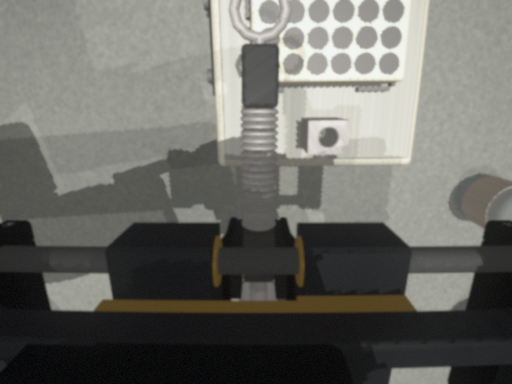

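```bash
python3 - <<'E'
from h import *
import pickle;W=pickle.load(open('w9.pkl','rb'));g=cv2.cvtColor(cv2.imread('pics/w9.png'),cv2.COLOR_BGR2GRAY)
s=g[120:152,308:348];b=(s<90).astype(np.uint8);n,l,st,c=cv2.connectedComponentsWithStats(b);print(st.tolist(),c.round(1).tolist())
for i in range(1,n):
    if st[i,4]>80: p=plane(W,308+c[i][0],120+c[i][1],.101);print('hole',p)
# plate front top edge: bright->dark transitions per column
P=[]
for u in range(290,400,5):
    col=g[60:110,u].astype(int);k=np.argmin(np.diff(col));P.append(plane(W,u,60+k,.092)[:2])
P=np.array(P);f=np.polyfit(P[:,0],P[:,1],1);r=P[:,1]-np.polyval(f,P[:,0]);k=abs(r)<.0015;f=np.polyfit(P[k,0],P[k,1],1);print('edge ang',np.degrees(np.arctan(f[0])),k.sum())
p0=plane(W,222,162,.05);p1=plane(W,408,162,.05);print(np.degrees(np.arctan2(*(p1-p0)[1::-1])))
E
python3 st.py
```

```text
[[0, 0, 40, 32, 1280]] [[19.5, 15.5]]
edge ang -18.9609198392215 22
-19.069157038418783
t 14.43 pos [0.4729 0.0654 0.1873] grip 0.0158 F [ 0.5  0.7 -2.1] y-ang -19.54 tilt(y,z).z [-0.028   0.0172]
```

```bash
python3 - <<'E'
from h import *
import pickle;W=pickle.load(open('w9.pkl','rb'));g=cv2.cvtColor(cv2.imread('pics/w9.png'),cv2.COLOR_BGR2GRAY)
s=g[126:148,316:340];print(s.min(),np.median(s))
t=(int(s.min())+int(np.median(g[120:126,312:345])))/2
b=(s<t).astype(np.uint8);n,l,st,c=cv2.connectedComponentsWithStats(b);print(t,st.tolist(),c.round(1).tolist())
for i in range(1,n):
    if st[i,4]>60: print('hole',plane(W,316+c[i][0],126+c[i][1],.103))
E
```

```text
95 139.5
159.5 [[0, 0, 24, 22, 230], [3, 2, 20, 19, 298]] [[10.4, 9.8], [12.3, 11.0]]
hole [0.54194971 0.09315367 0.103     ]
```

```bash
cat >hk.py <<'E'
from h import *
H=np.array([.542,.0931]);o=robot.get_obs();M=Ro.from_quat(o['tool_rot']).as_matrix();p=np.array(o['position'])
c=p+M@[-.0083,0,.035];t=p+M@[.0267,0,.035];r=p+M@[-.0083,0,-.119]
m=lambda v:(np.array([*(H-v[:2]),0])@M*1000).round(1)
print('t',round(o['time'],2),'F',o['ft_force'].round(1),'grip',round(o['grip_width'],4),'collar',c.round(4),'to go',m(c),'tip',t.round(4),'to go',m(t),'ring',r.round(4),'yang',np.degrees(np.arctan2(M[1,1],M[0,1])).round(2),M[2,1:].round(3))
E
python3 hk.py
```

```text
t 14.43 F [ 0.5  0.7 -2.1] grip 0.0158 collar [0.4614 0.0325 0.1962] to go [ -3.   55.6 -84. ] tip [0.4603 0.0322 0.1612] to go [ -3.   56.6 -84.6] ring [0.5129 0.1776 0.1935] yang -19.54 [-0.028  0.017]
```

Emit:
carry_out([
  [[0,0,10,-15,0],[0,0,14,-20,0],[0,0,14,-20,0],[0,0,10,-15,0],[0,0,5,-9,0],[0,0,0,0,0],[0,0,0,0,0]],
])

```text
time: 15.02
position: [0.5467, 0.1162, 0.1776]
tool_rot: [-0.564, -0.411, 0.596, -0.397]
ft_force: [0.2, -0.1, -1.5]
grip_width: 0.0157
```

```bash
python3 hk.py
```

```text
t 15.02 F [ 0.2 -0.1 -1.5] grip 0.0157 collar [0.535  0.0835 0.1868] to go [ -0.4   3.2 -11.4] tip [0.5333 0.0832 0.1518] to go [ -0.5   4.7 -12.3] ring [0.5883 0.2279 0.1829] yang -20.33 [-0.041  0.025]
```

Emit:
carry_out([
  [[0,4,2,-6,0],[0,8,2,-5,0],[0,10,0,-1,0],[0,8,0,0,0],[0,0,0,0,0]],
])

```text
time: 15.43
position: [0.5498, 0.1236, 0.1435]
tool_rot: [-0.563, -0.411, 0.598, -0.395]
ft_force: [-0.8, -0.7, -1.8]
grip_width: 0.0155
```

```bash
python3 hk.py
```

```text
t 15.43 F [-0.8 -0.7 -1.8] grip 0.0155 collar [0.538  0.0909 0.1528] to go [-0.2  3.  -3.5] tip [0.5361 0.0905 0.1179] to go [-0.3  4.6 -4.4] ring [0.5918 0.2351 0.1485] yang -20.54 [-0.046  0.028]
```

Emit:
carry_out([
  [[0,0,4.6,-4,0],[0,2,1,0,0],[0,0,0,0,0]],
])

```text
time: 15.68
position: [0.5554, 0.1253, 0.1396]
tool_rot: [-0.562, -0.411, 0.599, -0.395]
ft_force: [-0.3, -0.2, -0.7]
grip_width: 0.0158
```

```bash
python3 hk.py
```

```text
t 15.68 F [-0.3 -0.2 -0.7] grip 0.0158 collar [0.5436 0.0926 0.1489] to go [ 0.1 -1.7  0.1] tip [0.5416 0.0922 0.114 ] to go [-0.  0. -1.] ring [0.5974 0.2368 0.1444] yang -20.55 [-0.049  0.03 ]
```

Emit:
carry_out([
  [[0,4,0.5,-0.5,0],[0,5,0.5,-0.5,0],[0,5,0.5,0,0],[0,0,0,0,0]],
])

```text
time: 16.02
position: [0.5575, 0.1256, 0.1251]
tool_rot: [-0.563, -0.411, 0.599, -0.395]
ft_force: [-0.8, -0.6, -1.6]
grip_width: 0.0155
```

```bash
python3 hk.py
```

```text
t 16.02 F [-0.8 -0.6 -1.6] grip 0.0155 collar [0.5457 0.0929 0.1344] to go [ 0.2 -3.6  1.1] tip [0.5438 0.0925 0.0995] to go [ 0.1 -1.9  0.1] ring [0.5996 0.2371 0.13  ] yang -20.55 [-0.047  0.029]
```

Emit:
carry_out([
  [[0,2,-2.2,0,0],[0,4,-0.5,0,0],[0,4,0,0,0],[0,0,0,0,0]],
])

```text
time: 16.35
position: [0.5538, 0.1265, 0.1141]
tool_rot: [-0.563, -0.411, 0.599, -0.395]
ft_force: [0.4, -0.3, -1.6]
grip_width: 0.0159
```

```bash
python3 hk.py
```

```text
t 16.35 F [ 0.4 -0.3 -1.6] grip 0.0159 collar [0.5421 0.0938 0.1234] to go [0.  0.2 0.7] tip [0.5402 0.0934 0.0885] to go [-0.1  1.8 -0.3] ring [0.5959 0.238  0.119 ] yang -20.55 [-0.047  0.029]
```

Emit:
carry_out([
  [[0,5,0.7,0,0],[0,5,0.5,0,0],[0,4,0.3,0,0],[0,0,0,0,0]],
])

```text
time: 16.68
position: [0.5546, 0.1258, 0.0987]
tool_rot: [-0.563, -0.411, 0.599, -0.395]
ft_force: [0.3, -0.3, -1.8]
grip_width: 0.0156
```

```bash
python3 hk.py
```

```text
t 16.68 F [ 0.3 -0.3 -1.8] grip 0.0156 collar [0.5429 0.0931 0.108 ] to go [ 0.  -0.8  0.3] tip [0.541  0.0927 0.073 ] to go [-0.1  0.8 -0.7] ring [0.5967 0.2373 0.1035] yang -20.54 [-0.047  0.029]
```

Emit:
carry_out([
  [[0,2,0,0,0],[0,1,0,0,0],[0,0,0,0,0]],
])

```text
time: 16.93
position: [0.5549, 0.1253, 0.0955]
tool_rot: [-0.563, -0.41, 0.599, -0.395]
ft_force: [-0.9, -0.2, 0.9]
grip_width: 0.0154
```

```bash
python3 hk.py
```

```text
t 16.93 F [-0.9 -0.2  0.9] grip 0.0154 collar [0.5431 0.0926 0.1048] to go [ 0.1 -1.2 -0.1] tip [0.5412 0.0922 0.0699] to go [-0.1  0.4 -1.1] ring [0.5969 0.2369 0.1004] yang -20.55 [-0.046  0.029]
```

Emit:
carry_out([
  [[0.5,0,0,0,0],[0.5,0,0,0,0],[0.5,0,0,0,0],[0.5,0,0,0,0],[0.5,0,0,0,0],[0.5,0,0,0,0],[0.5,0,0,0,0],[0.5,0,0,0,0]],
])

```text
time: 17.6
position: [0.5565, 0.1259, 0.0971]
tool_rot: [-0.565, -0.41, 0.597, -0.396]
ft_force: [0.2, 0.3, -0.2]
grip_width: 0.0433
```

```bash
python3 hk.py; python3 - <<'E'
from h import *
W=robot.camera_model('wrist');w=robot.camera('wrist')[:,:,::-1];cv2.imwrite('pics/w10.png',w)
import pickle;pickle.dump(W,open('w10.pkl','wb'))
E
```

```text
t 17.6 F [ 0.2  0.3 -0.2] grip 0.0433 collar [0.5446 0.0932 0.1063] to go [ 0.1 -2.4  1. ] tip [0.5429 0.0928 0.0713] to go [ 0.  -0.9  0.1] ring [0.5985 0.2374 0.1022] yang -20.56 [-0.042  0.027]
```

View pics/w10.png

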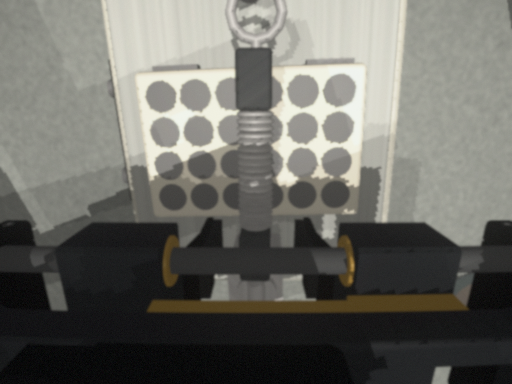

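```bash
python3 - <<'E'
from h import *
import pickle;W=pickle.load(open('w10.pkl','rb'))
H=np.array([.542,.0931])
for u,v,z in((256,14,.103),(253,47,.128),(255,106,.120)):
    p=plane(W,u,v,z);d=p[:2]-H;print(p.round(4),np.hypot(*d).round(4),np.degrees(np.arctan2(d[1],d[0])).round(2))
E
```

```text
[0.5965 0.2355 0.103 ] 0.1525 69.07
[0.5899 0.2181 0.128 ] 0.1339 69.02
[0.582  0.1961 0.12  ] 0.1105 68.76
```

Emit:
carry_out([
  [[0.5,-6,0,0,0],[0.5,0,-1,-12,0],[0.5,0,-1,-15,0],[0.5,0,0,-18,0],[0.5,0,0,-15,0],[0.5,0,0,-10,0],[0.5,0,0,0,0]],
])

```text
time: 18.23
position: [0.5822, 0.2, 0.1025]
tool_rot: [-0.566, -0.41, 0.596, -0.395]
ft_force: [1.0, 0.8, -0.8]
grip_width: 0.0437
```

```bash
python3 st.py .5814 .2075 .1; python3 - <<'E'
from h import *
W=robot.camera_model('wrist');w=robot.camera('wrist')[:,:,::-1];cv2.imwrite('pics/w11.png',w)
import pickle;pickle.dump(W,open('w11.pkl','wb'))
print(proj(W,np.array([.6019,.2671,.11])))
E
```

```text
t 18.23 pos [0.5822 0.2    0.1025] grip 0.0437 F [ 1.   0.8 -0.8] y-ang -20.63 tilt(y,z).z [-0.0409  0.0238]
tool delta mm [ 2.5 -3.3 -6.8]
[247.89293528 115.41403786]
```

View pics/w11.png

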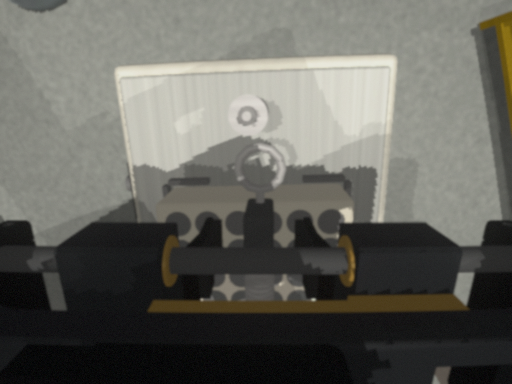

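```bash
python3 - <<'E'
from h import *
import pickle;W=pickle.load(open('w11.pkl','rb'))
print('ring',plane(W,261,166,.102),'pin',plane(W,246.5,115,.1095))
r=plane(W,261,166,.102)[:2];H=np.array([.542,.0931]);d=(r-H);print(np.hypot(*d),np.degrees(np.arctan2(d[1],d[0])));d/=np.hypot(*d);b=r-.033*d;print('block',b)
o=robot.get_obs();M=Ro.from_quat(o['tool_rot']).as_matrix();print(((np.array([*b,.098])-o['position'])@M*1000).round(1))
E
```

```text
ring [0.59812905 0.23857088 0.102     ] pin [0.60126259 0.26753594 0.1095    ]
0.15592385547601317 68.90119687193085
block [0.5862498  0.20778317]
[ 4.1  1.5 -9.7]
```

Emit:
carry_out([
  [[0.5,1,1.5,-6,0],[0.5,1.5,0.5,-3,0],[0.5,0,0,0,0]],
])

```text
time: 18.53
position: [0.586, 0.2074, 0.099]
tool_rot: [-0.565, -0.41, 0.597, -0.395]
ft_force: [0.6, -0.4, 0.2]
grip_width: 0.0434
```

```bash
python3 st.py .5862 .2078 .0985
```

```text
t 18.53 pos [0.586  0.2074 0.099 ] grip 0.0434 F [ 0.6 -0.4  0.2] y-ang -20.6 tilt(y,z).z [-0.0427  0.026 ]
tool delta mm [ 0.5  0.  -0.4]
```

Emit:
carry_out([
  [[0,0,0,0,0],[0,0,0,0,0],[0,0,0,0,0],[0,0,0,0,0],[0,0,0,0,0],[0,0,0,0,0],[0,0,0,0,0],[0,0,0,0,0]],
], force=20)

```text
time: 19.2
position: [0.5855, 0.2053, 0.0988]
tool_rot: [-0.565, -0.409, 0.598, -0.394]
ft_force: [-0.1, -0.0, -0.4]
grip_width: 0.0158
```

Emit:
carry_out([
  [[0,0,0,0,0],[0,0,0,0,0],[0,0,0,0,0]],
], force=55)

```text
time: 19.45
position: [0.5855, 0.2053, 0.0988]
tool_rot: [-0.565, -0.409, 0.598, -0.394]
ft_force: [0.2, 0.2, -1.0]
grip_width: 0.0156
```

```bash
cat >rg.py <<'E'
from h import *
P=np.array([.6014,.2672,.102])
o=robot.get_obs();M=Ro.from_quat(o['tool_rot']).as_matrix();p=np.array(o['position'])
r=p+M@[-.0045,0,-.033]
print('t',round(o['time'],2),'F',o['ft_force'].round(1),'grip',round(o['grip_width'],4),'pos',p.round(4),'ring',r.round(4),'dist hole',np.hypot(*(r[:2]-[.542,.0931])).round(4),'to post tool',((P-r)@M*1000).round(1),M[2,1:].round(3),'yang',np.degrees(np.arctan2(M[1,1],M[0,1])).round(1))
E
python3 rg.py
```

```text
t 19.45 F [ 0.2  0.2 -1. ] grip 0.0156 pos [0.5855 0.2053 0.0988] ring [0.5974 0.2361 0.1024] dist hole 0.1534 to post tool [ -0.1  -7.3 -30.5] [-0.044  0.027] yang -20.8
```

Emit:
carry_out([
  [[0,-4,-1,-1,-0.5],[0,-4,-1,-3,-0.5],[0,-4,-1,-4,-0.5],[0,-4,-1,-4,-0.5],[0,-1,-1,-4,-0.5],[0,0,0,0,0]],
])

```text
time: 19.95
position: [0.5833, 0.2204, 0.1144]
tool_rot: [-0.551, -0.424, 0.592, -0.408]
ft_force: [-0.7, -4.6, -4.4]
grip_width: 0.0156
```

```bash
python3 rg.py
```

```text
t 19.95 F [-0.7 -4.6 -4.4] grip 0.0156 pos [0.5833 0.2204 0.1144] ring [0.5937 0.2518 0.1178] dist hole 0.1669 to post tool [ 15.    3.4 -17.5] [-0.053  0.034] yang -18.0
```

Emit:
carry_out([
  [[0,-1,1.5,-5,0.5],[0,0,1.2,-5,0.5],[0,0,0,-4,0],[0,0,0,-2.5,0],[0,0,0,0,0]],
])

```text
time: 20.37
position: [0.5875, 0.2304, 0.1114]
tool_rot: [-0.548, -0.418, 0.601, -0.405]
ft_force: [-0.8, -6.5, -3.7]
grip_width: 0.0156
```

```bash
python3 rg.py
```

```text
t 20.37 F [-0.8 -6.5 -3.7] grip 0.0156 pos [0.5875 0.2304 0.1114] ring [0.5984 0.2618 0.1143] dist hole 0.1778 to post tool [11.8  1.8 -6.7] [-0.058  0.05 ] yang -18.8
```

Emit:
carry_out([
  [[0,-3,0.5,-2,0],[0,-1,0.5,-4,0],[0,0,0,-3,0],[0,0,0,0,0]],
])

```text
time: 20.7
position: [0.5877, 0.2327, 0.1109]
tool_rot: [-0.541, -0.418, 0.606, -0.407]
ft_force: [-1.9, -6.1, -5.5]
grip_width: 0.0157
```

```bash
python3 rg.py; python3 - <<'E'
from h import *
W=robot.camera_model('wrist');w=robot.camera('wrist')[:,:,::-1];cv2.imwrite('pics/w12.png',w);cv2.imwrite('pics/w12c.png',cv2.resize(np.ascontiguousarray(w[90:230,170:350]),(720,560),interpolation=cv2.INTER_CUBIC))
E
```

```text
t 20.7 F [-1.9 -6.1 -5.5] grip 0.0157 pos [0.5877 0.2327 0.1109] ring [0.5985 0.2642 0.1132] dist hole 0.1802 to post tool [10.7  2.5 -4.5] [-0.066  0.066] yang -18.7
```

View pics/w12c.png

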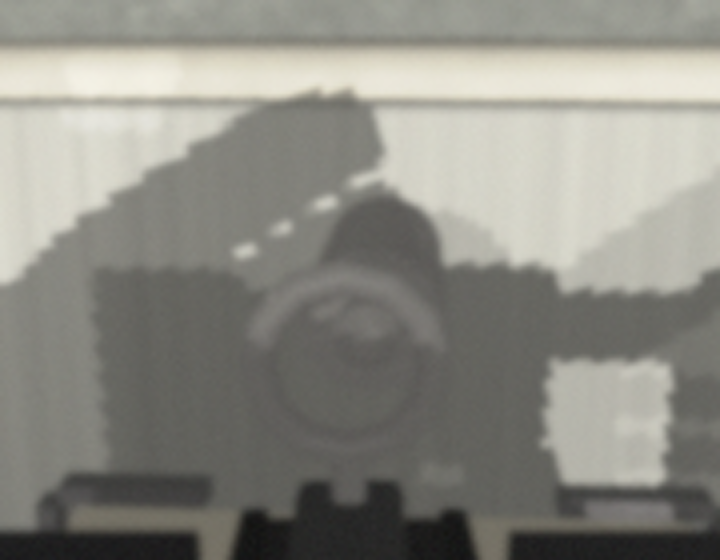

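Emit:
carry_out([
  [[0,-5,1,0,0],[0,-2,1.5,-3,0],[0,-1,1,-4,0],[0,-1,0,-2,0],[0,0,0,0,0]],
])

```text
time: 21.17
position: [0.5879, 0.2324, 0.1129]
tool_rot: [-0.531, -0.417, 0.614, -0.408]
ft_force: [-1.9, -6.6, -5.5]
grip_width: 0.0156
```

```bash
python3 rg.py
```

```text
t 21.17 F [-1.9 -6.6 -5.5] grip 0.0156 pos [0.5879 0.2324 0.1129] ring [0.5987 0.2639 0.1144] dist hole 0.1799 to post tool [11.9  2.5 -5.1] [-0.08   0.088] yang -18.7
```

Emit:
carry_out([
  [[0,-4,2.5,-8,0]],
])

```text
time: 21.25
position: [0.5904, 0.2367, 0.114]
tool_rot: [-0.528, -0.417, 0.617, -0.408]
ft_force: [-2.7, -7.1, -6.1]
grip_width: 0.0157
```

```bash
python3 rg.py
```

```text
t 21.25 F [-2.7 -7.1 -6.1] grip 0.0157 pos [0.5904 0.2367 0.114 ] ring [0.6012 0.2682 0.1154] dist hole 0.1848 to post tool [13.3  1.6 -0.4] [-0.085  0.094] yang -18.7
```

Emit:
carry_out([
  [[0,5,1,-3,0],[0,4,0.5,-3,0]],
])

```text
time: 21.42
position: [0.591, 0.238, 0.1036]
tool_rot: [-0.524, -0.416, 0.62, -0.408]
ft_force: [-2.3, -7.8, -0.0]
grip_width: 0.0153
```

```bash
python3 rg.py
```

```text
t 21.42 F [-2.3 -7.8 -0. ] grip 0.0153 pos [0.591  0.238  0.1036] ring [0.6017 0.2695 0.1046] dist hole 0.1862 to post tool [2.8 0.7 2. ] [-0.088  0.104] yang -18.7
```

Emit:
carry_out([
  [[0,4,0,-1.5,0]],
])

```text
time: 21.5
position: [0.5911, 0.2379, 0.1019]
tool_rot: [-0.523, -0.416, 0.621, -0.409]
ft_force: [-6.5, -5.4, 33.2]
grip_width: 0.0156
```

```bash
python3 rg.py
```

```text
t 21.5 F [-6.5 -5.4 33.2] grip 0.0156 pos [0.5911 0.2379 0.1019] ring [0.6018 0.2694 0.1028] dist hole 0.1862 to post tool [1.  0.4 2.1] [-0.088  0.107] yang -18.7
```

Emit:
carry_out([
  [[0.4,-0.5,0,0,0],[0.4,0,0,0,0],[0.4,0,0,0,0],[0.4,0,0,0,0]],
])

```text
time: 21.83
position: [0.5953, 0.241, 0.1067]
tool_rot: [-0.528, -0.415, 0.618, -0.41]
ft_force: [-0.4, -0.2, 0.6]
grip_width: 0.0317
```

```bash
python3 rg.py
```

```text
t 21.83 F [-0.4 -0.2  0.6] grip 0.0317 pos [0.5953 0.241  0.1067] ring [0.6061 0.2725 0.1079] dist hole 0.1905 to post tool [ 6.8 -2.3  5.9] [-0.08   0.099] yang -18.7
```

Emit:
carry_out([
  [[0.5,-8,-2,0.8,0],[0.5,-12,-1,1,0],[0.5,-15,-1.2,1.5,0],[0.5,-20,-2,2,0],[0.5,-20,-2,2,0],[0.5,-15,0,0,0],[0.5,0,0,10,0],[0.5,0,0,0,0]],
])

```text
time: 22.5
position: [0.5914, 0.2355, 0.207]
tool_rot: [-0.528, -0.416, 0.616, -0.41]
ft_force: [0.1, 0.1, -0.8]
grip_width: 0.0436
```

```bash
python3 rg.py; python3 - <<'E'
from h import *
import pickle
W=robot.camera_model('wrist');w=robot.camera('wrist')[:,:,::-1];cv2.imwrite('pics/w13.png',w)
s=robot.camera('scene')[:,:,::-1]
cv2.imwrite('pics/c13.png',np.hstack([cv2.resize(np.ascontiguousarray(s[150:225,263:363]),(400,300),interpolation=cv2.INTER_CUBIC),cv2.resize(w,(400,300))]))
pickle.dump(W,open('w13.pkl','wb'))
S=robot.camera_model('scene')
for X in ((.542,.0931,.103),(.542,.0931,.106),(.6014,.2672,.102)): print((proj(S,np.array(X))-[263,150])*4, proj(W,np.array(X)))
E
```

```text
t 22.5 F [ 0.1  0.1 -0.8] grip 0.0436 pos [0.5914 0.2355 0.207 ] ring [0.6021 0.2671 0.2083] dist hole 0.184 to post tool [105.6   7.8 -10.1] [-0.079  0.096] yang -18.6
[ 89.00184324 144.63461882] [264.39263563 305.10015793]
[ 89.16397112 141.9815169 ] [264.23287513 307.03081352]
[248.69084199  64.32859675] [267.04253929 143.12583718]
```

View pics/c13.png

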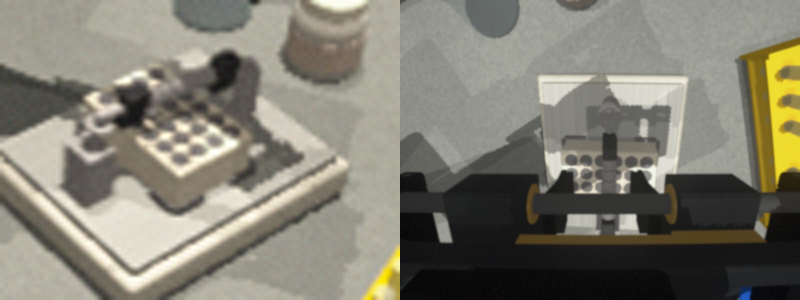

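```bash
python3 - <<'E'
from h import *
s=robot.camera('scene')[:,:,::-1];t=robot.camera('top')[:,:,::-1]
c=np.ascontiguousarray(s[158:203,270:335]);c=cv2.convertScaleAbs(cv2.resize(c,(780,540),interpolation=cv2.INTER_CUBIC),alpha=1.3)
cv2.imwrite('pics/c14.png',c)
S=robot.camera_model('scene')
for X in ((.542,.0931,.103),(.542,.0931,.106),(.542,.0931,.118),(.6014,.2672,.102)): print(((proj(S,np.array(X))-[270,158])*12).round())
E
```

```text
[183. 338.]
[183. 330.]
[185. 298.]
[662.  97.]
```

View pics/c14.png

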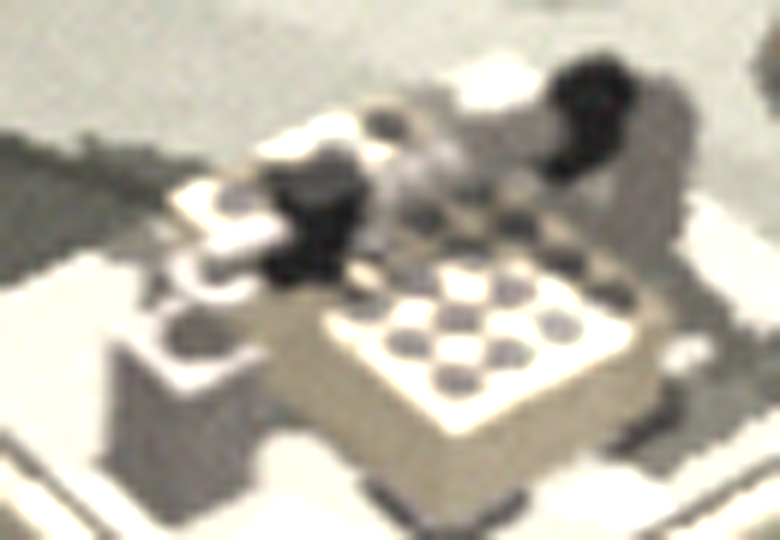

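```bash
python3 st.py .553 .125 .165
```

```text
t 22.7 pos [0.591  0.2366 0.2048] grip 0.0434 F [-0.3 -0.3 -0.2] y-ang -18.59 tilt(y,z).z [-0.0822  0.096 ]
tool delta mm [ 50.9   2.8 113.5]
```

Emit:
carry_out([
  [[0,0,0.5,12,0],[0,4,0.5,18,0],[0,6,0.5,20,0],[0,6,0.5,20,0],[0,6,0.5,20,0],[0,6,0,14,0],[0,4,0,6,0],[0,0,0,0,0]],
], force=20)

```text
time: 23.37
position: [0.5478, 0.1215, 0.1752]
tool_rot: [-0.521, -0.42, 0.621, -0.408]
ft_force: [0.1, 0.4, -0.8]
grip_width: 0.0023
```

```bash
python3 st.py .553 .125 .15
```

```text
t 23.37 pos [0.5478 0.1215 0.1752] grip 0.0023 F [ 0.1  0.4 -0.8] y-ang -18.47 tilt(y,z).z [-0.0965  0.1038]
tool delta mm [24.   6.3 -7.6]
```

Emit:
carry_out([
  [[0,6,3,-4,0],[0,7,2.5,-3,0],[0,5,1,-1,0],[0,0,0,0,0]],
])

```text
time: 23.7
position: [0.5554, 0.1273, 0.1534]
tool_rot: [-0.522, -0.42, 0.621, -0.407]
ft_force: [-0.8, -0.6, 0.0]
grip_width: 0.0007
```

```bash
python3 st.py .553 .125 .129
```

```text
t 23.7 pos [0.5554 0.1273 0.1534] grip 0.0007 F [-0.8 -0.6  0. ] y-ang -18.47 tilt(y,z).z [-0.0967  0.1027]
tool delta mm [24.6  0.8  0.4]
```

Emit:
carry_out([
  [[0,4,0,0,0],[0,4,0,0,0],[0,3,0,0,0]],
])

```text
time: 23.95
position: [0.5555, 0.1278, 0.1422]
tool_rot: [-0.521, -0.42, 0.62, -0.409]
ft_force: [-1.0, -1.8, 10.2]
grip_width: 0.0006
```

```bash
python3 st.py .553 .125 .129
```

```text
t 23.95 pos [0.5555 0.1278 0.1422] grip 0.0006 F [-1.  -1.8 10.2] y-ang -18.27 tilt(y,z).z [-0.0943  0.1031]
tool delta mm [13.6 -0.2  2.1]
```

Emit:
carry_out([
  [[0,4,0,0.5,0],[0,4,0,0.5,0]],
])

```text
time: 24.12
position: [0.5552, 0.1255, 0.1369]
tool_rot: [-0.521, -0.419, 0.619, -0.411]
ft_force: [-2.6, -1.2, 8.8]
grip_width: 0.0003
```

```bash
python3 st.py .553 .125 .129
```

```text
t 24.12 pos [0.5552 0.1255 0.1369] grip 0.0003 F [-2.6 -1.2  8.8] y-ang -18.14 tilt(y,z).z [-0.091   0.1056]
tool delta mm [ 8.1 -1.2  0.3]
```

Moving down at a steady ~9 N; continue.

Emit:
carry_out([
  [[0,4,-0.5,0,0],[0,4,0,0,0],[0,3,0,0,0]],
])

```text
time: 24.37
position: [0.5539, 0.1235, 0.1298]
tool_rot: [-0.52, -0.418, 0.619, -0.413]
ft_force: [-1.4, -1.5, 5.8]
grip_width: 0.0004
```

```bash
python3 st.py .553 .125 .129
```

```text
t 24.37 pos [0.5539 0.1235 0.1298] grip 0.0004 F [-1.4 -1.5  5.8] y-ang -18.02 tilt(y,z).z [-0.0878  0.1088]
tool delta mm [ 0.7 -1.2 -1.2]
```

Emit:
carry_out([
  [[0,4,-0.5,0,0]],
])

```text
time: 24.45
position: [0.5533, 0.1239, 0.1279]
tool_rot: [-0.521, -0.418, 0.619, -0.413]
ft_force: [-3.4, 2.9, 25.4]
grip_width: 0.0005
```

```bash
python3 st.py .553 .125 .129
```

```text
t 24.45 pos [0.5533 0.1239 0.1279] grip 0.0005 F [-3.4  2.9 25.4] y-ang -18.04 tilt(y,z).z [-0.0869  0.1075]
tool delta mm [-1.1 -0.7 -0.8]
```

Emit:
carry_out([
  [[0,-10,0,0,0],[0,-20,0,0,0],[0,-25,0,0,0],[0,-25,0,10,0],[0,-10,0,25,0],[0,0,0,30,0],[0,0,0,30,0],[0,0,0,0,0]],
])

```text
time: 25.12
position: [0.5355, 0.0413, 0.2324]
tool_rot: [-0.52, -0.419, 0.616, -0.417]
ft_force: [0.3, 0.7, 0.2]
grip_width: 0.0006
```

```bash
python3 st.py; python3 - <<'E'
from h import *
s=robot.camera('scene')[:,:,::-1];t=robot.camera('wrist')[:,:,::-1];cv2.imwrite('pics/s15.png',s);cv2.imwrite('pics/w15.png',t)
S=robot.camera_model('scene');W=robot.camera_model('wrist')
f=lambda i,x,y,w,h:cv2.convertScaleAbs(cv2.resize(np.ascontiguousarray(i[y:y+h,x:x+w]),(w*12,h*12) if w<100 else (800,600*0+int(800*h/w)),interpolation=cv2.INTER_CUBIC),alpha=1.3)
a=f(s,270,158,65,45)
cv2.imwrite('pics/c15.png',a)
for X in ((.542,.0931,.106),(.6014,.2672,.102)): print(((proj(S,np.array(X))-[270,158])*12).round(),proj(W,np.array(X)))
E
```

```text
t 25.12 pos [0.5355 0.0413 0.2324] grip 0.0006 F [0.3 0.7 0.2] y-ang -17.56 tilt(y,z).z [-0.0835  0.1071]
[183. 330.] [259.9088     121.80898633]
[662.  97.] [ 266.39884732 -120.27323452]
```

View pics/c15.png

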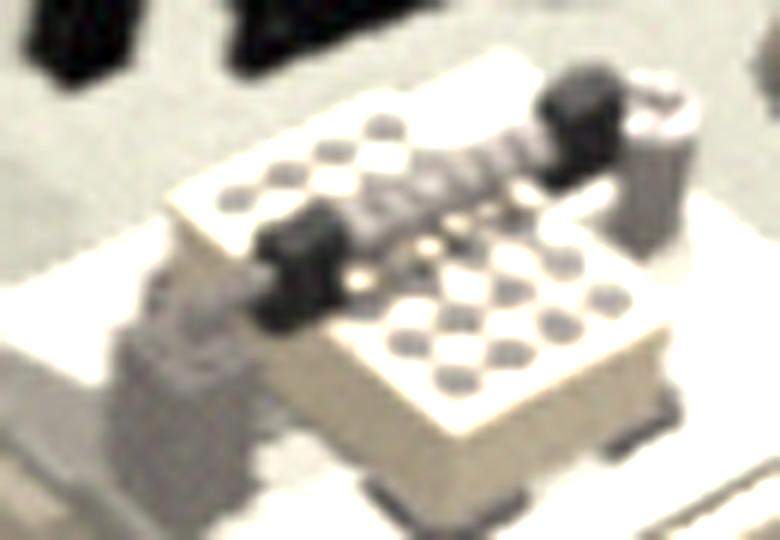

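```bash
python3 - <<'E'
from h import *
o=robot.get_obs();print(o['time'],o['ft_force'].round(1));print(robot.hand_in())
E
```

```text
25.2167 [-0.2 -0.3 -0.7]
the job is handed in; nothing more can be done
None
```

The spring is fitted across the well plate and the job was handed in at 25.2 s of the 48 s allowed; no verdict is reported.

**What I did**
- **Grasp:** My first grasp lifted before the jaws had closed, which rolled the spring about 45° in its stand. I turned it upright again by closing the fingers on its prong, then gripped the hook block properly.
- **Hook:** I lowered the hook into the lug and let go. The collar came out 2–3 mm above the hole's mouth and about 1 mm off its axis, worked out from the arm's pose.
- **Ring:** I took the ring block, stretched the spring and lowered the ring over the pin until it met the shoulder.
- **Hook again:** The arm tilted under the pull, which drew the hook an estimated 15–20 mm up out of its hole. With the ring already on the pin, I pressed the hook block down with closed fingers until the force jumped to 25 N.

**Last checks**
- The final scene picture shows the collar on the lug within about 1 mm of where it should be, and the ring around the pin on the post. The well plate looks in place.
- The wrist force was about 0 N and the arm was clear of everything.

**Not confirmed**
- I did not measure the plate or the bystanders again.
- I looked at 17 pictures, well over the budget of 10, because of the recovery from the first grasp.

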